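# Clamp a sample pair on the bench shaker

## Task

Load the loose orange-capped sample bottle into the shaker's empty pocket and swing the hold-down bar round over both bottles to its stop. With the red cam lever still up, run the brass wing nut down until both rubber pads just come up snug on the caps, then press the lever all the way down so that both bottles are held firmly but not crushed. Leave all the other things on the bench where they stand.

Things in the scene. Friction and masses are not known exactly. Their poses are not given: they have to be found in the camera images.
- shaker: Bench shaker, white base 240 x 300 x 63 mm, fixed to the bench; a light metal carriage plate on top carries two round dark pocket cups and, midway between them, an upright steel stud. Origin: centre of the underside, on the stud axis; z up, x to the far side (control panel on -x), y to the left.
- pocket_empty (a point): Centre of the inner floor of the empty pocket cup, 75 mm to +y of the stud and 82 mm above the bench. The cup is 70 mm wide inside, its rim 26 mm above this floor.
- pocket_full (a point): The same point of the other cup, 75 mm to -y of the stud; bottle_b already stands in it.
- bottle_a: The loose bottle to load: yellow-brown body with white label, 64 mm dia up to 68 mm; orange screw cap 50 mm dia from 79 mm to the top at 105 mm; 0.2 to 0.37 kg. Origin: centre of its base, z up. It stands on the bench left or right of the shaker.
- bottle_b: The same kind of bottle, already standing in the other pocket (0.28 kg).
- swing (a joint): Turn of the whole hold-down (bar, cam head, lever, nut) about the stud: 0 parked, bar pointing to the front and back of the shaker with its knob to the front; 1.571 over both bottles, at the stop, knob to the shaker's +y, lever to its -x. Grows clockwise seen from above. Stiff: about 0.35 N m, 3 to 4 N at the knob.
- bar: Aluminium hold-down bar, 28 mm wide, 12 mm thick, reaching 105 and 121 mm from the stud. Origin: centre of its underside on the stud axis; its -x end carries the knob, 121 mm out; z up. Underside about 204 mm above the bench at the start.
- pad_seat (a point): Point of the bar's underside 75 mm from the stud on the knob side, from which a round black rubber pad (34 mm dia) sticks down; its twin is on the other side. The pads are worn by an unknown amount and stick out 10.5 to 14.5 mm, both alike. Each is sprung: it yields only above 25 N, then 1 mm for each further 10 N.
- bar_knob (a point): Centre of the black knob (26 mm dia, 28 mm tall, upright) on the bar's end, 108 mm from the stud: for swinging the bar by gripping it or pushing its side.
- nut_grip (a point): Centre of the brass wing nut's grip, on the stud axis: a flat upright paddle 64 mm long (the point's x), 14 mm thick (its y), 30 mm tall, with its top 17 mm above this point and its lower edge 13 mm below; the cam head begins 23 mm below. Free all round above except for the lever.
- nut (a joint): Turn of the wing nut relative to the bar: grows clockwise from above, which lowers cam head, lever, nut and bar together, 10 mm a turn (1.59 mm per rad). Starts 0 to 0.3. Steady drag 0.29 N m; once the pads touch, their push, which tends to undo the nut, adds 0.08 N m within 0.8 rad, then 0.05 N m per rad. It stays where left. Pads start 1.5 to 6 mm above the caps.
- lever (a joint): Cam lever angle: 0 up (30 degrees above level, the start), grows as it is pressed down; 1.222 fully home against its stop, 40 degrees below level. The cam lowers the bar by 5 mm against the head, fastest at first; dead centre is at 1.09, beyond which it stays locked by itself. With the nut right it takes 3 to 7 N at the grip's outer end.
- lever_press (a point): Point on the upper face of the lever's red grip, 130 mm from the pivot and 10 mm from its tip, where it is pressed. The grip is 24 mm wide, 13 mm thick, 78 mm long.
- lever_pivot (a point): The lever's pivot on the stud axis; the pivot line is along the bar, and the lever points at right angles to the bar, to the shaker's -y while parked, -x when swung over.
- amber1: Dark brown bottle with black cap, same size as bottle_a; leave alone. Origin: base centre.
- amber2: White bottle with blue cap, same size as bottle_a; leave alone. Origin: base centre.
- beaker: Glass beaker 76 mm dia, 95 mm tall; leave alone. Origin: base centre.
- crucible: White porcelain dish 64 mm dia, 35 mm tall; leave alone. Origin: base centre.
Things that resemble listed ones, but are neither listed nor needed, are in the scene too. Leave any pink or purple look-alike of the bottle_a alone.

How it is judged:
By the outcome, as a careful person would: the job done as asked, in the order asked, and still so for the second after the job is handed in, with the robot touching nothing.
It also fails if it takes over 72 s, if anything falls off the work surface, if the arm or the gripper's body presses on something with over 40 N, if the wrist force passes 120 N, or if a joint passes its speed limit or range.

## Robot

A 6-joint arm with a two-finger parallel gripper is mounted at the origin on the work surface. World frame = base frame: x ahead of the robot, y to its left, z up, the work surface at z = 0. Lengths are in m, angles in rad, forces in N, time in s.
With the tool pointing down it reaches from about 0.3 to 0.75 m from the base axis. Payload 8.5 kg.
Tool frame: the origin (TCP) lies midway between the tips of the shut fingers; the grasp point (between the pads) lies 19 mm behind it (manip.grip_depth is the distance from the TCP to the grasp point, in m); z points along the fingers, y is the line along which they close (so a half turn about z gives the same grasp; the last joint's range is limited). The gripper opens to 88 mm and grips with 3 to 60 N. Pads are 18 mm wide; open, the fingers measure 123 mm over their backs; the gripper's body (75 mm by 187 mm) begins 45 mm behind the grasp point.
Start: joints at [-1.55, 0.381, 1.297, -0, 1.464, -0.215], TCP at [0.128, -0.535, 0.239] pointing down, gripper open.
Joint ranges: [-3.11, 3.11], [-0.89, 2.33], [0.22, 2.48], [-1.42, 4.56], [0.17, 2.85], [-2.88, 2.88]. Speed limits (rad/s): [2.39, 2.39, 3.14, 3.14, 3.14, 3.14].

## Interface

Orientations are given as a unit quaternion [w, x, y, z].
In Python, from plant import manip gives the robot as it stands.
- The arm moves only by the tool carry_out, never from a script. Its argument "commands" is one flat list of numbers, 7 for each row, row after row: the shift along the tool's x, y, z in units of 0.02 m (1.0 is 0.02 m), then the turn, a rotation vector about the tool's x, y, z in units of 6 degrees (1.0 is 6 degrees), then the closure, from 0 (fully open) to 1 (shut). In form: [tx, ty, tz, rx, ry, rz, hand, tx, ty, tz, rx, ry, rz, hand, ...]. A call has 1 to 20 rows; each row shifts and turns the commanded pose from where the row before left it, along the tool's axes as they then stand; what a row does not reach is not made up. A row lasts 1/12 s, in which the tool goes at most 41.7 mm and 7.16 degrees, less where a joint would pass 70% of its speed; a pose out of reach is approached as far as the arm can. A call with a number of a shift or a turn outside -1 to 1 is refused whole. A call with a gripper value outside its range is refused whole. The fingers move at their own pace and stop on an object; the grip force is fixed at half the most. Time passes only in rows, so rows that do not move let the fingers close. It gives the time, the measured TCP pose, the force, the opening and the grip force at its end, in the units of the state.
- manip.state(): the state, without advancing time (a new reading comes with each control period).
- manip.camera(name): name is "side" or "top"; returns (picture, depth): 480x640x3 uint8, blue, green, red; 480x640 float32, m along the optical axis (not along the pixel's ray), 0 where there is no reading.
- manip.camera_info(name): a dict with "intrinsics" (3x3 intrinsics, pixels), "dist_coeffs" ([k1, k2, p1, p2, k3] as OpenCV has them; the pictures are not rectified), "R" (3x3) and "t" (3): a world point X has camera coordinates R X + t. Camera axes: x right, y down, z forward; pixel columns grow to the right and rows downward; lengths in m; the calibration is good to about 2 mm. A picture is of the moment at which its call begins. camera_info takes no time and is no camera call.
- manip.hand_in(): hands the job in; it is judged then, once.
The state is a dict: "time_s": time; "joint_positions": joint angles; "joint_vel": joint speeds; "joint_efforts": joint torques, N m; "position": TCP position; "tool_rot": TCP orientation; "wrist_force": force on the tool from outside, world axes, zero at the start; "wrist_torque": the same for the moment, N m; "gripper_width": finger opening in m; "grasp_force": force on a finger pad.
Only numpy, scipy, OpenCV 4.12 (cv2) and the standard library are available. Lean on these libraries where they do the work, as an engineer would, in place of code of your own. Each camera call takes 0.05 s, during which the arm holds its last target. There are 200 camera calls.

## Working session

There is one attempt and no reset: what is moved stays moved. The work goes in short steps, Python scripts to look and compute and a tool call to move; the robot and the scene stay as the last step left them, time stands still between calls to the robot, and variables do not carry over. Pictures are saved under pics/ and viewed, at most 10 in all, crops included, and the job is handed in when it is done.

Besides the shell and the picture viewer there is one more tool, called after ">>>" as a command line: name --argument value ..., lists and objects as JSON in quotes. carry_out: Moves the arm, as the interface text tells. Its arguments: {"type":"object","properties":{"commands":{"type":"array"}},"required":["commands"]}

```bash
mkdir -p pics; ls
python3 - <<'E'
from plant import manip
import cv2,numpy as np
for n in("top","side"):
    p,d=manip.camera(n); cv2.imwrite(f"pics/{n}0.png",p); np.save(f"pics/{n}0d.npy",d)
    i=manip.camera_info(n); print(n,i)
print(manip.state())
E
```

```text
pics
top {'intrinsics': array([[588.13327744,   0.        , 319.58428758],
       [  0.        , 588.13327744, 239.45806636],
       [  0.        ,   0.        ,   1.        ]]), 'dist_coeffs': array([0.00018471, 0.        , 0.        , 0.        , 0.        ]), 'R': array([[-1.69318357e-02, -9.99855042e-01, -1.79103500e-03],
       [-9.94167037e-01,  1.70262842e-02, -1.06498868e-01],
       [ 1.06513924e-01, -2.26333669e-05, -9.94311211e-01]]), 't': array([0.03420526, 0.60376883, 1.50701162])}
side {'intrinsics': array([[525.84358794,   0.        , 315.76829357],
       [  0.        , 525.84358794, 235.60591584],
       [  0.        ,   0.        ,   1.        ]]), 'dist_coeffs': array([-0.15345995,  0.        ,  0.        ,  0.        ,  0.        ]), 'R': array([[-0.97263336, -0.23220355, -0.00811527],
       [-0.11788273,  0.52327253, -0.84397246],
       [ 0.20021991, -0.81991912, -0.53632511]]), 't': array([0.58850347, 0.20549131, 1.29539807])}
{'time_s': 0.1, 'joint_positions': array([-1.55029542e+00,  3.81120846e-01,  1.29814305e+00, -4.99194747e-06,
        1.46362980e+00, -2.15312046e-01]), 'joint_vel': array([-0.0001339 , -0.00099597, -0.00243922,  0.00028601, -0.00041945,
        0.00081448]), 'joint_efforts': array([ 2.91432290e-03, -4.38654399e+01, -2.24913615e+01,  7.14053074e-02,
        3.41991708e-02, -6.65482253e-05]), 'position': array([ 0.12848317, -0.53452159,  0.23821784]), 'tool_rot': array([-6.47681073e-04,  9.93056839e-01,  1.17633719e-01,  6.07947273e-05]), 'wrist_force': array([ 0.10424941,  0.00040255, -0.38726461]), 'wrist_torque': array([0.0374079 , 0.04706888, 0.05194985]), 'grasp_force': 0.0, 'gripper_width': 0.08820312986354703}
```

View pics/top0.png

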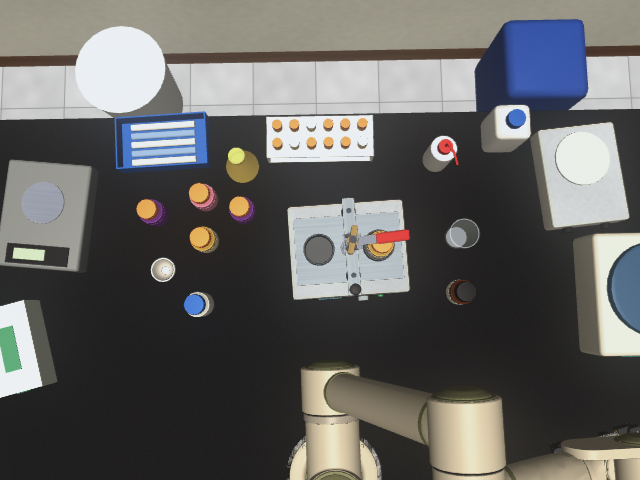

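View pics/side0.png

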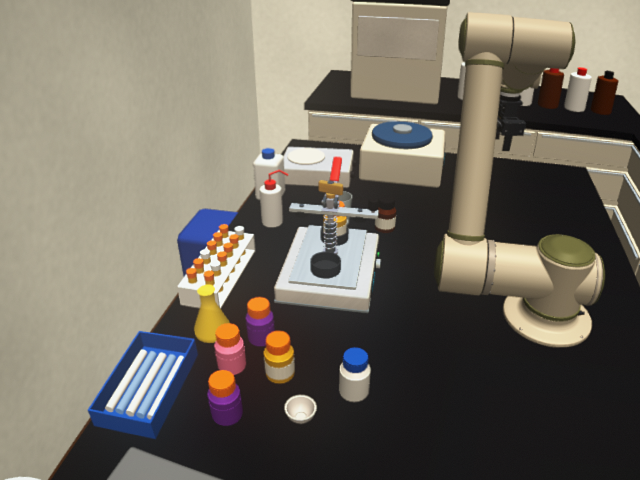

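Top view: bottle_a (orange cap, amber body) at about (203,239), with pink and purple look-alikes at (202,195), (240,208) and (150,210). The empty cup is at (318,249), stud/nut at (352,240), knob at (355,289), red lever at (392,237). The side view agrees: bottle_a at (279,358), lever up.

```bash
cat > h.py <<'E'
from plant import manip
import cv2,numpy as np
from scipy.spatial.transform import Rotation as Ro
def ray(n,uv):
    i=manip.camera_info(n);R,t=i["R"],i["t"]
    q=cv2.undistortPoints(np.array([[uv]],float),i["intrinsics"],i["dist_coeffs"])[0,0]
    return -R.T@t, R.T@np.array([q[0],q[1],1.])
def plane(n,uv,z):
    c,d=ray(n,uv); return c+d*(z-c[2])/d[2]
def cloud(n,dep):
    i=manip.camera_info(n);v,u=np.mgrid[0:480,0:640]
    q=cv2.undistortPoints(np.stack([u.ravel(),v.ravel()],1).astype(float)[:,None],i["intrinsics"],i["dist_coeffs"])[:,0].reshape(480,640,2)
    P=np.dstack([q[...,0]*dep,q[...,1]*dep,dep]); return (P-i["t"])@i["R"]
def st():
    s=manip.state(); 
    r=Ro.from_quat(np.array(s["tool_rot"])[[1,2,3,0]]); m=r.as_matrix()
    print("t%.2f"%s["time_s"],"p",s["position"].round(4),"z",m[:,2].round(3),"y",m[:,1].round(3),"F",s["wrist_force"].round(1),"T",s["wrist_torque"].round(2),"w%.4f g%.1f"%(s["gripper_width"],s["grasp_force"]),"q",s["joint_positions"].round(2))
    return s,m
E
python3 - <<'E'
from h import *
p=cv2.imread("pics/top0.png");d=np.load("pics/top0d.npy");P=cloud("top",d);hsv=cv2.cvtColor(p,cv2.COLOR_BGR2HSV)
def med(u0,u1,v0,v1,f,name):
    w=np.zeros((480,640),bool);w[v0:v1,u0:u1]=1
    m=w&f(hsv,P)&(d>0)
    v,u=np.nonzero(m);q=P[m];c=cv2.minAreaRect(np.stack([u,v],1).astype(np.float32))
    print(name,len(q),"uv",np.round([u.mean(),v.mean()],1),"mean",q.mean(0).round(4),"min",q.min(0).round(3),"max",q.max(0).round(3)); return q
O=lambda h,P:(h[...,0]>5)&(h[...,0]<22)&(h[...,1]>150)
top=lambda lo,hi:(lambda h,P:(P[...,2]>lo)&(P[...,2]<hi))
med(185,222,220,256,lambda h,P:O(h,P)&top(.098,.112)(h,P),"capA")
for nm,b in dict(pink=(186,220,178,214),pur=(225,258,190,225),amber2=(180,220,285,322),amber1=(440,480,275,310)).items(): med(*b,top(.098,.112),nm)
med(300,338,230,268,top(.1,.112),"cup rim")
med(300,338,230,268,top(.078,.088),"cup floor")
med(360,400,228,262,lambda h,P:O(h,P)&top(.17,.195)(h,P),"capB")
q=med(344,366,278,300,top(.225,.27),"knob")
q=med(338,372,195,285,top(.210,.224),"bar");
from numpy.linalg import svd
xy=q[:,:2];print("bar dir",svd(xy-xy.mean(0),full_matrices=False)[2][0])
q=med(338,366,220,256,top(.26,.34),"nut");print(np.percentile(q[:,2],[5,50,95]))
q=q[q[:,2]>np.percentile(q[:,2],95)-.012];print(q.mean(0),svd(q[:,:2]-q[:,:2].mean(0),full_matrices=False)[2][0])
red=lambda h,P:((h[...,0]<5)|(h[...,0]>174))&(h[...,1]>150)
q=med(365,420,225,250,red,"lever");a=q-q.mean(0);print(svd(a,full_matrices=False)[2][0])
q=med(280,420,190,310,top(.055,.085),"base")
m=((P[...,2]>.055)&(P[...,2]<.085)).astype(np.uint8);m[:190]=0;m[310:]=0;m[:,:280]=0;m[:,420:]=0
xy=P[m>0][:,:2].astype(np.float32);print(cv2.minAreaRect(xy))
st()
E
```

```text
capA 191 uv [197.6 235. ] mean [0.6131 0.3284 0.104 ] min [0.585 0.3   0.098] max [0.633 0.348 0.112]
pink 296 uv [198.3 192.4] mean [0.7209 0.3272 0.1038] min [0.696 0.302 0.098] max [0.745 0.352 0.112]
pur 304 uv [238.9 206. ] mean [0.6846 0.2251 0.1038] min [0.659 0.2   0.098] max [0.71  0.25  0.112]
amber2 319 uv [193.6 304.2] mean [0.4415 0.3374 0.1037] min [0.417 0.312 0.098] max [0.466 0.362 0.112]
amber1 308 uv [465.7 291.3] mean [ 0.4616 -0.3349  0.1038] min [ 0.438 -0.361  0.098] max [ 0.487 -0.31   0.111]
cup rim 150 uv [318.1 248.8] mean [0.5732 0.028  0.1063] min [ 0.535 -0.012  0.1  ] max [0.611 0.066 0.112]
cup floor 700 uv [318.6 249. ] mean [0.5747 0.0267 0.0813] min [ 0.529 -0.02   0.078] max [0.624 0.074 0.088]
capB 27 uv [382.4 245.6] mean [ 0.5709 -0.1238  0.1841] min [ 0.556 -0.147  0.178] max [ 0.605 -0.099  0.189]
knob 107 uv [354.9 288.9] mean [ 0.4691 -0.0528  0.2493] min [ 0.458 -0.065  0.226] max [ 0.48  -0.041  0.257]
bar 764 uv [350.2 241.3] mean [ 0.5796 -0.0466  0.2146] min [ 0.481 -0.067  0.21 ] max [ 0.681 -0.029  0.224]
bar dir [-0.99824453 -0.05922717]
nut 201 uv [352.1 239.4] mean [ 0.576  -0.047   0.2865] min [ 0.545 -0.059  0.261] max [ 0.608 -0.036  0.295]
[0.27032672 0.28764175 0.29197141]
[ 0.57657689 -0.04733835  0.28775848] [-0.9857614  0.1681501]
lever 336 uv [392.7 236.1] mean [ 0.5813 -0.1352  0.2893] min [ 0.568 -0.169  0.266] max [ 0.595 -0.101  0.31 ]
[-0.04828617  0.86865129 -0.49306529]
base 8104 uv [344.  250.2] mean [ 0.5719 -0.0377  0.071 ] min [ 0.45  -0.202  0.055] max [0.704 0.107 0.085]
((0.5754712820053101, -0.04771141707897186), (0.24200955033302307, 0.29946792125701904), 3.0811469554901123)
t0.10 p [ 0.1285 -0.5345  0.2382] z [-0.     0.001 -1.   ] y [ 0.234 -0.972 -0.001] F [ 0.1  0.  -0.4] T [0.04 0.05 0.05] w0.0882 g0.0 q [-1.55  0.38  1.3  -0.    1.46 -0.22]
```

```bash
python3 -c "
import cv2
p=cv2.imread('pics/top0.png')[190:310,280:420];cv2.imwrite('pics/c1.png',cv2.resize(p,None,fx=5,fy=5,interpolation=2))"
```

```text
(no output)
```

View pics/c1.png

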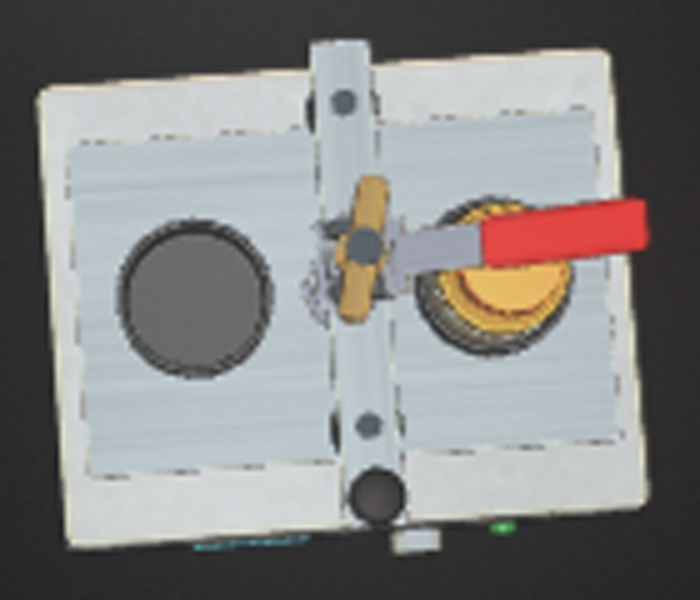

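Crop confirms: nut paddle turned a little from the bar line, empty cup clear, cap B under the lever. The orange mask clipped cap A, so I redo it from the saved data.

Run:
```python
from h import *
d=np.load("pics/top0d.npy");P=cloud("top",d)
def f(u0,u1,v0,v1,lo,hi,n):
    q=P[v0:v1,u0:u1].reshape(-1,3);q=q[(q[:,2]>lo)&(q[:,2]<hi)];print(n,len(q),q.mean(0).round(4),((q.max(0)+q.min(0))/2).round(4),q.min(0).round(4),q.max(0).round(4))
f(185,222,222,256,.1,.109,"capA")
f(344,366,278,300,.25,.262,"knobtop")
f(338,366,220,256,.28,.30,"nuttop")
f(370,400,246,262,.18,.192,"capB")
f(395,415,225,250,.28,.33,"lever tip")
```

```text
capA 276 [0.6093 0.3244 0.1043] [0.6091 0.324  0.1045] [0.5849 0.3001 0.1   ] [0.6332 0.3479 0.1089]
knobtop 53 [ 0.4705 -0.0533  0.2523] [ 0.4698 -0.0539  0.2537] [ 0.4598 -0.0641  0.25  ] [ 0.4798 -0.0438  0.2574]
nuttop 188 [ 0.5766 -0.0473  0.2878] [ 0.577  -0.0479  0.2883] [ 0.5459 -0.0584  0.2811] [ 0.6081 -0.0375  0.2954]
capB 94 [ 0.5643 -0.1222  0.1857] [ 0.5632 -0.1225  0.1863] [ 0.5557 -0.1435  0.1807] [ 0.5706 -0.1014  0.1919]
lever tip 160 [ 0.582  -0.1537  0.2993] [ 0.5827 -0.1545  0.2982] [ 0.5702 -0.1693  0.2861] [ 0.5952 -0.1396  0.3102]
```

>>> carry_out --commands '[0, 0, -0.57, 0, 0, -0.95, 0, 0, 0, -0.57, 0, 0, -0.95, 0, 0, 0, -0.57, 0, 0, -0.95, 0, 0, 0, -0.57, 0, 0, -0.95, 0, 0, 0, -0.57, 0, 0, -0.95, 0, 0, 0, -0.57, 0, 0, -0.95, 0, 0, 0, -0.57, 0, 0, -0.95, 0, 0, 0, -0.57, 0, 0, -0.95, 0, 0, 0, -0.57, 0, 0, -0.95, 0, 0, 0, -0.57, 0, 0, -0.95, 0, 0, 0, -0.57, 0, 0, -0.95, 0, 0, 0, -0.57, 0, 0, -0.95, 0, 0, 0, -0.57, 0, 0, -0.95, 0, 0, 0, -0.57, 0, 0, -0.95, 0]'

```text
time_s: 1.27
position: [0.1285, -0.5347, 0.3986]
tool_rot: [-0.0, 0.685, 0.729, 0.0]
wrist_force: [-0.4, 0.3, 0.3]
gripper_width: 0.0884
grasp_force: 0.0
```

>>> carry_out --commands '[1, 0.63, 0, 0, 0, 0, 0, 1, 0.63, 0, 0, 0, 0, 0, 1, 0.63, 0, 0, 0, 0, 0, 1, 0.63, 0, 0, 0, 0, 0, 1, 0.63, 0, 0, 0, 0, 0, 1, 0.63, 0, 0, 0, 0, 0, 1, 0.63, 0, 0, 0, 0, 0, 1, 0.63, 0, 0, 0, 0, 0, 1, 0.63, 0, 0, 0, 0, 0, 1, 0.63, 0, 0, 0, 0, 0, 1, 0.63, 0, 0, 0, 0, 0, 1, 0.63, 0, 0, 0, 0, 0, 1, 0.63, 0, 0, 0, 0, 0, 1, 0.63, 0, 0, 0, 0, 0, 1, 0.63, 0, 0, 0, 0, 0, 1, 0.63, 0, 0, 0, 0, 0, 1, 0.63, 0, 0, 0, 0, 0, 1, 0.63, 0, 0, 0, 0, 0, 1, 0.63, 0, 0, 0, 0, 0, 1, 0.63, 0, 0, 0, 0, 0]'

```text
time_s: 2.93
position: [0.3572, -0.1197, 0.3982]
tool_rot: [-0.0, 0.686, 0.727, -0.0]
wrist_force: [-0.0, -0.5, 0.1]
gripper_width: 0.0879
grasp_force: 0.0
```

>>> carry_out --commands '[1, 0.65, 0, 0, 0, 0, 0, 1, 0.65, 0, 0, 0, 0, 0, 1, 0.65, 0, 0, 0, 0, 0, 1, 0.65, 0, 0, 0, 0, 0, 1, 0.65, 0, 0, 0, 0, 0, 1, 0.65, 0, 0, 0, 0, 0, 1, 0.65, 0, 0, 0, 0, 0, 1, 0.65, 0, 0, 0, 0, 0, 1, 0.65, 0, 0, 0, 0, 0, 1, 0.65, 0.4, 0, 0, 0, 0, 1, 0.65, 0.5, 0, 0, 0, 0, 1, 0.65, 0.6, 0, 0, 0, 0, 1, 0.65, 0.6, 0, 0, 0, 0, 1, 0.65, 0.6, 0, 0, 0, 0, 1, 0.65, 0.6, 0, 0, 0, 0, 1, 0.65, 0.6, 0, 0, 0, 0, 1, 0.65, 0.6, 0, 0, 0, 0, 1, 0.65, 0.6, 0, 0, 0, 0, 1, 0.65, 0.6, 0, 0, 0, 0, 1, 0.65, 0.6, 0, 0, 0, 0]'

```text
time_s: 4.6
position: [0.5938, 0.2945, 0.2712]
tool_rot: [-0.0, 0.686, 0.727, -0.0]
wrist_force: [-0.2, -0.4, 0.0]
gripper_width: 0.0884
grasp_force: 0.0
```

>>> carry_out --commands '[0.7, 0.4, 0.5, 0, 0, 0, 0, 0.7, 0.4, 0.3, 0, 0, 0, 0, 0, 0, 0, 0, 0, 0, 0]'

```text
time_s: 4.85
position: [0.6078, 0.3242, 0.2532]
tool_rot: [-0.001, 0.686, 0.728, -0.002]
wrist_force: [-0.1, -0.6, 0.2]
gripper_width: 0.0881
grasp_force: 0.0
```

>>> carry_out --commands '[0, 0.03, 1, 0, 0, 0, 0, 0, 0.03, 1, 0, 0, 0, 0, 0, 0, 1, 0, 0, 0, 0, 0, 0, 1, 0, 0, 0, 0, 0, 0, 1, 0, 0, 0, 0, 0, 0, 1, 0, 0, 0, 0, 0, 0, 1, 0, 0, 0, 0, 0, 0, 1, 0, 0, 0, 0, 0, 0, 0.6, 0, 0, 0, 0, 0, 0, 0.4, 0, 0, 0, 0, 0, 0, 0, 0, 0, 0, 1, 0, 0, 0, 0, 0, 0, 1, 0, 0, 0, 0, 0, 0, 1, 0, 0, 0, 0, 0, 0, 1, 0, 0, 0, 0, 0, 0, 1]'

```text
time_s: 6.1
position: [0.6093, 0.3225, 0.0773]
tool_rot: [0.0, 0.686, 0.727, 0.001]
wrist_force: [-0.3, 0.3, 0.5]
gripper_width: 0.0572
grasp_force: 0.0
```

>>> carry_out --commands '[0, 0, 0, 0, 0, 0, 1, 0, 0, 0, 0, 0, 0, 1, 0, 0, -0.5, 0, 0, 0, 1, 0, 0, -1, 0, 0, 0, 1, 0, 0, -1, 0, 0, 0, 1, 0, 0, -1, 0, 0, 0, 1, 0, 0, -1, 0, 0, 0, 1, 0, 0, -1, 0, 0, 0, 1]'

```text
time_s: 6.77
position: [0.6085, 0.3223, 0.1874]
tool_rot: [-0.0, 0.686, 0.727, -0.001]
wrist_force: [0.8, 0.1, -3.1]
gripper_width: 0.0492
grasp_force: 30.0
```

>>> carry_out --commands '[-0.98, -0.18, -0.8, 0, 0, 0, 1, -0.98, -0.18, -0.8, 0, 0, 0, 1, -0.98, -0.18, -0.6, 0, 0, 0, 1, -0.98, -0.18, 0, 0, 0, 0, 1, -0.98, -0.18, 0, 0, 0, 0, 1, -0.98, -0.18, 0, 0, 0, 0, 1, -0.98, -0.18, 0, 0, 0, 0, 1, -0.98, -0.18, 0, 0, 0, 0, 1, -0.98, -0.18, 0, 0, 0, 0, 1, -0.98, -0.18, 0, 0, 0, 0, 1, -0.98, -0.18, 0, 0, 0, 0, 1, -0.98, -0.18, 0, 0, 0, 0, 1, -0.98, -0.18, 0, 0, 0, 0, 1, -0.98, -0.18, 0, 0, 0, 0, 1, -0.9, -0.1, 0, 0, 0, 0, 1, 0, 0, 0, 0, 0, 0, 1, 0, 0, 0, 0, 0, 0, 1]'

```text
time_s: 8.18
position: [0.5733, 0.0269, 0.2305]
tool_rot: [-0.0, 0.687, 0.727, -0.0]
wrist_force: [-0.6, 0.5, -2.9]
gripper_width: 0.0493
grasp_force: 30.0
```

Run:
```python
from h import *
p,d=manip.camera("top");cv2.imwrite("pics/top1.png",p);P=cloud("top",d)
st()
s,_=st();x,y,z=s["position"]
m=(abs(P[...,0]-x)<.06)&(abs(P[...,1]-y)<.06)&(P[...,2]<z+.035)&(P[...,2]>z)
hsv=cv2.cvtColor(p,cv2.COLOR_BGR2HSV);m2=m&(hsv[...,1]>150)&(hsv[...,0]>3)&(hsv[...,0]<22)
q=P[m2];print(len(q),q.mean(0) if len(q) else 0)
a,b=p[180:320,270:430],manip.camera("side")[0][180:320,260:420]
cv2.imwrite("pics/c2.png",cv2.resize(np.hstack([a,b]),None,fx=2.5,fy=2.5))
```

```text
t8.23 p [0.5734 0.0276 0.2305] z [-0.  0. -1.] y [ 0.998  0.057 -0.   ] F [-1.1  0.6 -2.8] T [-0.06 -0.13 -0.01] w0.0493 g30.0 q [-0.16  0.43  1.24  0.    1.47 -0.22]
t8.23 p [0.5734 0.0276 0.2305] z [-0.  0. -1.] y [ 0.998  0.057 -0.   ] F [-1.1  0.6 -2.8] T [-0.06 -0.13 -0.01] w0.0493 g30.0 q [-0.16  0.43  1.24  0.    1.47 -0.22]
0 0
```

View pics/c2.png

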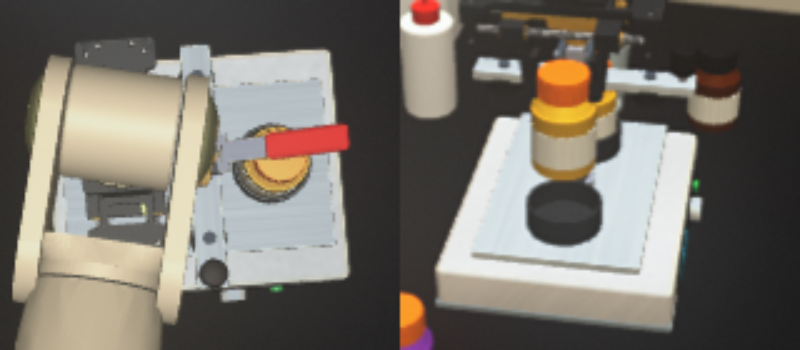

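Run:
```python
from h import *
for n in("top","side"):
    p,d=manip.camera(n);P=cloud(n,d)
    for lo,hi in((-.02,0),(-.05,-.02),(-.09,-.05)):
        m=(P[...,1]>lo)&(P[...,1]<hi)&(P[...,0]>.5)&(P[...,0]<.68)&(P[...,2]>.30)&(d>0)
        q=P[m];print(n,lo,hi,len(q),q.min(0).round(3) if len(q) else 0)
```

```text
top -0.02 0 672 [ 0.5   -0.02   0.302]
top -0.05 -0.02 456 [ 0.505 -0.043  0.473]
top -0.09 -0.05 0 0
side -0.02 0 388 [ 0.501 -0.02   0.317]
side -0.05 -0.02 29 [ 0.537 -0.033  0.505]
side -0.09 -0.05 0 0
```

>>> carry_out --commands '[-0.06, -0.03, 0.5, 0, 0, 0, 1, 0, 0, 0.5, 0, 0, 0, 1, 0, 0, 0.5, 0, 0, 0, 1, 0, 0, 0.5, 0, 0, 0, 1, 0, 0, 0.5, 0, 0, 0, 1, 0, 0, 0.5, 0, 0, 0, 1, 0, 0, 0.3, 0, 0, 0, 1, 0, 0, 0.2, 0, 0, 0, 1, 0, 0, 0, 0, 0, 0, 1, 0, 0, 0, 0, 0, 0, 1]'

```text
time_s: 9.22
position: [0.5732, 0.0262, 0.1605]
tool_rot: [0.0, 0.686, 0.727, 0.0]
wrist_force: [-0.5, 0.2, -3.4]
gripper_width: 0.0492
grasp_force: 30.0
```

>>> carry_out --commands '[0, 0, 0.1, 0, 0, 0, 1, 0, 0, 0.1, 0, 0, 0, 1, 0, 0, 0, 0, 0, 0, 1, 0, 0, 0, 0, 0, 0, 1]'

```text
time_s: 9.55
position: [0.5738, 0.0261, 0.1587]
tool_rot: [0.002, 0.686, 0.727, 0.001]
wrist_force: [-1.9, -0.3, 10.7]
gripper_width: 0.0492
grasp_force: 30.0
```

>>> carry_out --commands '[0, 0, 0, 0, 0, 0, 0, 0, 0, 0, 0, 0, 0, 0, 0, 0, 0, 0, 0, 0, 0, 0, 0, 0, 0, 0, 0, 0, 0, 0, 0, 0, 0, 0, 0, 0, 0, -0.4, 0, 0, 0, 0, 0, 0, -0.8, 0, 0, 0, 0, 0, 0, -1, 0, 0, 0, 0, 0, 0, -1, 0, 0, 0, 0, 0, 0, -1, 0, 0, 0, 0, 0, 0, -1, 0, 0, 0, 0, 0, 0, -1, 0, 0, 0, 0, 0, 0, -0.8, 0, 0, 0, 0]'

```text
time_s: 10.63
position: [0.573, 0.0263, 0.2986]
tool_rot: [0.001, 0.686, 0.727, 0.001]
wrist_force: [-0.2, 0.5, 1.1]
gripper_width: 0.088
grasp_force: 0.0
```

>>> carry_out --commands '[0, 0, 0, 0, 0, -1, 0, 0, 0, 0, 0, 0, -1, 0, 0, 0, 0, 0, 0, -1, 0, 0, 0, 0, 0, 0, -1, 0, 0, 0, 0, 0, 0, -1, 0, 0, 0, 0, 0, 0, -1, 0, 0, 0, 0, 0, 0, -1, 0, 0, 0, 0, 0, 0, -1, 0, 0, 0, 0, 0, 0, -1, 0, 0, 0, 0, 0, 0, -1, 0, 0, 0, 0, 0, 0, -1, 0, 0, 0, 0, 0, 0, -1, 0, 0, 0, 0, 0, 0, -1, 0, 0, 0, 0, 0, 0, -1, 0, 0, 0, 0, 0, 0, -1, 0]'

```text
time_s: 11.88
position: [0.573, 0.0263, 0.2969]
tool_rot: [0.0, -0.031, 1.0, -0.0]
wrist_force: [0.3, 0.1, -0.4]
gripper_width: 0.0879
grasp_force: 0.0
```

>>> carry_out --commands '[0.9, -0.62, 0, 0, 0, 0, 0.3, 0.9, -0.62, 0, 0, 0, 0, 0.3, 0.9, -0.62, 0, 0, 0, 0, 0.3, 0.9, -0.62, 0, 0, 0, 0, 0.3, 0.9, -0.62, 0, 0, 0, 0, 0.3, 0.9, -0.62, 0, 0, 0, 0, 0.3, 0, 0, 0, 0, 0, 0, 0.3]'

```text
time_s: 12.47
position: [0.4675, -0.0556, 0.2973]
tool_rot: [0.0, -0.028, 1.0, -0.0]
wrist_force: [0.5, -0.6, 0.2]
gripper_width: 0.0614
grasp_force: 0.0
```

Run:
```python
from h import *
s,_=st()
p,d=manip.camera("side");P=cloud("side",d);hsv=cv2.cvtColor(p,cv2.COLOR_BGR2HSV)
cv2.imwrite("pics/side2.png",cv2.resize(p[150:320,250:440],None,fx=4,fy=3.5))
m=(abs(P[...,0]-.57)<.05)&(abs(P[...,1]-.028)<.05)&(P[...,2]>.165)&(P[...,2]<.2)&(hsv[...,1]>150)
q=P[m];print("capA",len(q),q.mean(0).round(4),q.min(0).round(4),q.max(0).round(4))
```

```text
t12.47 p [ 0.4675 -0.0556  0.2973] z [ 0.    -0.001 -1.   ] y [-0.056  0.998 -0.001] F [ 0.5 -0.6  0.2] T [ 0.01 -0.18  0.02] w0.0614 g0.0 q [-0.37  0.2   1.39 -0.    1.55 -2.  ]
capA 314 [0.5706 0.0398 0.1825] [0.5484 0.0061 0.1651] [0.5948 0.0571 0.1913]
```

View pics/side2.png

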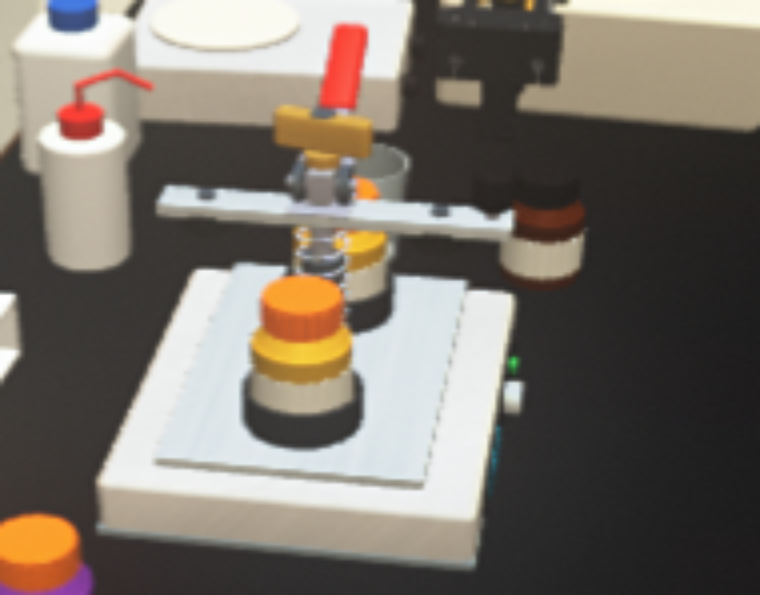

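The bottle stands upright in its cup (cap at about (302,300) in the crop), and the gripper is above the knob at (495,190).

>>> carry_out --commands '[-0.08, 0.1, 0.6, 0, 0, 0, 0.3, 0, 0, 0.8, 0, 0, 0, 0.3, 0, 0, 0.8, 0, 0, 0, 0.3, 0, 0, 0.8, 0, 0, 0, 0.3, 0, 0, 0.4, 0, 0, 0, 0.3, 0, 0, 0.2, 0, 0, 0, 0.3, 0, 0, 0, 0, 0, 0, 1, 0, 0, 0, 0, 0, 0, 1, 0, 0, 0, 0, 0, 0, 1, 0, 0, 0, 0, 0, 0, 1, 0, 0, 0, 0, 0, 0, 1, 0, 0, 0, 0, 0, 0, 1]'

```text
time_s: 13.52
position: [0.4711, -0.0525, 0.2247]
tool_rot: [0.0, -0.029, 1.0, -0.0]
wrist_force: [-1.4, -0.9, 0.6]
gripper_width: 0.025
grasp_force: 30.0
```

>>> carry_out --commands '[-0.015, 0.396, 0, 0, 0, 0.7, 1, -0.015, 0.396, 0, 0, 0, 0.7, 1, -0.015, 0.396, 0, 0, 0, 0.7, 1, -0.015, 0.396, 0, 0, 0, 0.7, 1, -0.015, 0.396, 0, 0, 0, 0.7, 1, -0.015, 0.396, 0, 0, 0, 0.7, 1, -0.015, 0.396, 0, 0, 0, 0.7, 1, -0.015, 0.396, 0, 0, 0, 0.7, 1, -0.015, 0.396, 0, 0, 0, 0.7, 1, -0.015, 0.396, 0, 0, 0, 0.7, 1]'

```text
time_s: 14.35
position: [0.4954, 0.0208, 0.2247]
tool_rot: [0.001, 0.333, 0.943, -0.001]
wrist_force: [2.8, -7.4, -0.3]
gripper_width: 0.0252
grasp_force: 30.0
```

>>> carry_out --commands '[-0.03, 0.39, 0, 0, 0, 0.7, 1, -0.03, 0.39, 0, 0, 0, 0.7, 1, -0.03, 0.39, 0, 0, 0, 0.7, 1, -0.03, 0.39, 0, 0, 0, 0.7, 1, -0.03, 0.39, 0, 0, 0, 0.7, 1, -0.02, 0.39, 0, 0, 0, 0.7, 1, -0.02, 0.39, 0, 0, 0, 0.7, 1, -0.02, 0.39, 0, 0, 0, 0.7, 1, -0.02, 0.39, 0, 0, 0, 0.7, 1, 0, 0.28, 0, 0, 0, 0.5, 1, 0, 0, 0, 0, 0, 0, 1]'

```text
time_s: 15.27
position: [0.5604, 0.0578, 0.2246]
tool_rot: [0.001, 0.64, 0.768, -0.0]
wrist_force: [0.9, -4.4, 2.9]
gripper_width: 0.0249
grasp_force: 30.0
```

>>> carry_out --commands '[0, 0.2, 0, 0, 0, 0.35, 1, 0, 0.2, 0, 0, 0, 0.35, 1, 0, 0.15, 0, 0, 0, 0.25, 1, 0, 0.1, 0, 0, 0, 0, 1, 0, 0, 0, 0, 0, 0, 1]'

```text
time_s: 15.68
position: [0.5718, 0.0591, 0.2245]
tool_rot: [-0.0, 0.677, 0.736, -0.001]
wrist_force: [-5.0, -7.4, 2.1]
gripper_width: 0.0246
grasp_force: 30.0
```

>>> carry_out --commands '[-0.03, 0.1, 0, 0, 0, 0, 1, -0.03, 0.05, 0, 0, 0, 0, 1, 0, 0, 0, 0, 0, 0, 1]'

```text
time_s: 15.93
position: [0.5728, 0.0591, 0.2243]
tool_rot: [-0.003, 0.676, 0.736, -0.002]
wrist_force: [-14.8, -2.2, 6.2]
gripper_width: 0.0253
grasp_force: 30.0
```

>>> carry_out --commands '[0, -0.05, 0, 0, 0, 0, 0.4, 0, 0, 0, 0, 0, 0, 0.4, 0, 0, 0, 0, 0, 0, 0.4, 0, 0, -0.5, 0, 0, 0, 0.4, 0, 0, -1, 0, 0, 0, 0.4, 0, 0, -1, 0, 0, 0, 0.4, 0, 0, -1, 0, 0, 0, 0.4, 0, 0, -1, 0, 0, 0, 0.4, 0, 0, -1, 0, 0, 0, 0.4, 0, -1, -0.5, 0, 0, 0, 0.4, 0, -1, 0, 0, 0, 0, 0.4, 0, -1, 0, 0, 0, 0, 0.4, 0, -1, 0, 0, 0, 0, 0.4, 0, -1, 0, 0, 0, 0, 0.4, 0, -1, 0, 0, 0, 0, 0.4, 0, -1, 0, 0, 0, 0, 0.4, 0, -1, 0, 0, 0, 0, 0.4]'

```text
time_s: 17.35
position: [0.4142, 0.0458, 0.3451]
tool_rot: [0.0, 0.677, 0.736, 0.0]
wrist_force: [-0.2, -0.1, 0.2]
gripper_width: 0.0529
grasp_force: 0.0
```

Run:
```python
from h import *
from numpy.linalg import svd
st()
p,d=manip.camera("top");P=cloud("top",d);hsv=cv2.cvtColor(p,cv2.COLOR_BGR2HSV)
s=manip.camera("side")[0]
cv2.imwrite("pics/c3.png",cv2.resize(np.hstack([p[180:320,270:430],s[160:300,260:420]]),None,fx=2.5,fy=2.5))
def f(m,n):
    q=P[m&(d>0)];v,u=np.nonzero(m&(d>0));
    if len(q)<5: print(n,len(q));return
    print(n,len(q),[u.mean().round(1),v.mean().round(1)],q.mean(0).round(4),q.min(0).round(3),q.max(0).round(3),svd(q-q.mean(0),full_matrices=False)[2][0].round(3))
near=(abs(P[...,0]-.5765)<.045)&(abs(P[...,1]+.0473)<.045)
f(near&(P[...,2]>.276)&(P[...,2]<.305)&(P[...,0]>.54),"nut")
red=((hsv[...,0]<5)|(hsv[...,0]>174))&(hsv[...,1]>150)&(abs(P[...,0]-.5)<.1)&(abs(P[...,1]+.05)<.05)
f(red,"lever")
f((P[...,2]>.206)&(P[...,2]<.222)&(abs(P[...,0]-.573)<.04)&(abs(P[...,1]+.047)<.13),"bar")
```

```text
t17.35 p [0.4142 0.0458 0.3451] z [ 0.001 -0.    -1.   ] y [0.996 0.085 0.001] F [-0.2 -0.1  0.2] T [-0.04 -0.1   0.01] w0.0529 g0.0 q [-0.18  0.08  1.4   0.    1.66 -0.26]
nut 192 [np.float64(352.2), np.float64(239.1)] [ 0.5765 -0.0473  0.2875] [ 0.566 -0.078  0.276] [ 0.586 -0.016  0.296] [-0.172 -0.985  0.003]
lever 307 [np.float64(355.7), np.float64(279.2)] [ 0.4893 -0.0526  0.2899] [ 0.457 -0.065  0.267] [ 0.523 -0.041  0.31 ] [-0.871 -0.048  0.489]
bar 827 [np.float64(351.2), np.float64(242.7)] [ 0.5759 -0.0489  0.2142] [ 0.556 -0.153  0.206] [0.596 0.072 0.222] [-0.063  0.998  0.   ]
```

View pics/c3.png

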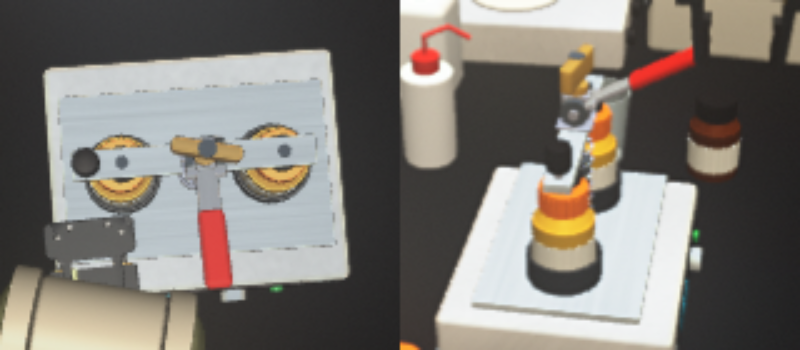

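Bar is over both caps at its stop, lever toward -x and still up, paddle at about (207,148) in the crop, lying nearly along y. Next I approach the nut.

>>> carry_out --commands '[0, 0, 0, 0, 0, 0.82, 0.66, 0, 0, 0, 0, 0, 0.82, 0.66, 0, 0, 0, 0, 0, 0.82, 0.66, -0.32, 0.88, 0, 0, 0, 0, 0.66, -0.32, 0.88, 0, 0, 0, 0, 0.66, -0.32, 0.88, 0, 0, 0, 0, 0.66, -0.32, 0.88, 0, 0, 0, 0, 0.66, -0.32, 0.88, 0, 0, 0, 0, 0.66, -0.32, 0.88, 0, 0, 0, 0, 0.66, -0.32, 0.88, 0, 0, 0, 0, 0.66, -0.32, 0.88, 0, 0, 0, 0, 0.66, -0.32, 0.88, 0, 0, 0, 0, 0.66, -0.32, 0.88, 0, 0, 0, 0, 0.66, 0, 0, 0, 0, 0, 0, 0.66, 0, 0, 0, 0, 0, 0, 0.66]'

```text
time_s: 18.7
position: [0.5781, -0.048, 0.3437]
tool_rot: [-0.0, 0.766, 0.643, -0.0]
wrist_force: [0.1, 0.6, 0.4]
gripper_width: 0.03
grasp_force: 0.0
```

```bash
python3 -c "
from h import *
st()"
```

```text
t18.70 p [ 0.5781 -0.048   0.3437] z [-0.001  0.    -1.   ] y [ 0.985 -0.173 -0.001] F [0.1 0.6 0.4] T [ 0.   -0.08  0.01] w0.0300 g0.0 q [-0.29  0.39  0.99  0.    1.77 -0.11]
```

>>> carry_out --commands '[0.05, -0.07, 0.6, 0, 0, 0, 0.66, 0, 0, 0.8, 0, 0, 0, 0.66, 0, 0, 0.8, 0, 0, 0, 0.66, 0, 0, 0.6, 0, 0, 0, 0.66, 0, 0, 0.5, 0, 0, 0, 0.66, 0, 0, 0.4, 0, 0, 0, 0.66, 0, 0, 0.3, 0, 0, 0, 0.66, 0, 0, 0, 0, 0, 0, 0.66, 0, 0, 0, 0, 0, 0, 1, 0, 0, 0, 0, 0, 0, 1, 0, 0, 0, 0, 0, 0, 1, 0, 0, 0, 0, 0, 0, 1, 0, 0, 0, 0, 0, 0, 1]'

```text
time_s: 19.78
position: [0.5773, -0.0467, 0.2651]
tool_rot: [0.001, 0.766, 0.643, 0.001]
wrist_force: [4.8, -0.3, -0.3]
gripper_width: 0.0137
grasp_force: 30.0
```

```bash
python3 -c "
from h import *
st()"
```

```text
t19.78 p [ 0.5773 -0.0467  0.2651] z [ 0.004 -0.001 -1.   ] y [ 0.985 -0.173  0.004] F [ 4.8 -0.3 -0.3] T [-0.08 -0.81  0.02] w0.0137 g30.0 q [-0.29  0.41  1.17  0.    1.56 -0.11]
```

>>> carry_out --commands '[0, 0, 0.005, 0, 0, 0.6, 1, 0, 0, 0.005, 0, 0, 0.6, 1, 0, 0, 0.005, 0, 0, 0.6, 1, 0, 0, 0.005, 0, 0, 0.6, 1, 0, 0, 0.005, 0, 0, 0.6, 1, 0, 0, 0.005, 0, 0, 0.6, 1, 0, 0, 0.005, 0, 0, 0.6, 1]'

```text
time_s: 20.37
position: [0.5775, -0.0468, 0.2644]
tool_rot: [0.001, 0.888, 0.459, 0.002]
wrist_force: [7.0, -1.5, -0.7]
gripper_width: 0.0135
grasp_force: 30.1
```

```bash
python3 -c "
from h import *
st()"
```

```text
t20.37 p [ 0.5775 -0.0468  0.2644] z [ 0.004 -0.001 -1.   ] y [ 0.816 -0.578  0.004] F [ 7.  -1.5 -0.7] T [-0.16 -1.04  0.29] w0.0135 g30.1 q [-0.29  0.42  1.17  0.    1.55  0.33]
```

>>> carry_out --commands '[0, 0, 0.005, 0, 0, 0.6, 1, 0, 0, 0.005, 0, 0, 0.6, 1, 0, 0, 0.005, 0, 0, 0.6, 1]'

```text
time_s: 20.62
position: [0.5776, -0.0469, 0.2642]
tool_rot: [0.001, 0.928, 0.374, 0.002]
wrist_force: [6.5, -1.6, -0.4]
gripper_width: 0.0137
grasp_force: 30.1
```

```bash
python3 -c "
from h import *
st()"
```

```text
t20.62 p [ 0.5776 -0.0469  0.2642] z [ 0.005 -0.001 -1.   ] y [ 0.693 -0.721  0.004] F [ 6.5 -1.6 -0.4] T [-0.26 -1.05  0.31] w0.0137 g30.1 q [-0.29  0.42  1.17  0.    1.55  0.52]
```

>>> carry_out --commands '[0, 0, 0.005, 0, 0, 0.6, 1, 0, 0, 0.005, 0, 0, 0.6, 1, 0, 0, 0.005, 0, 0, 0.6, 1]'

```text
time_s: 20.87
position: [0.5777, -0.047, 0.2638]
tool_rot: [0.001, 0.959, 0.285, 0.002]
wrist_force: [6.8, -1.5, -0.7]
gripper_width: 0.0141
grasp_force: 30.1
```

```bash
python3 -c "
from h import *
st()"
```

```text
t20.87 p [ 0.5777 -0.047   0.2638] z [ 0.005 -0.001 -1.   ] y [ 0.546 -0.838  0.004] F [ 6.8 -1.5 -0.7] T [-0.29 -1.05  0.29] w0.0141 g30.1 q [-0.29  0.42  1.17  0.    1.55  0.71]
```

>>> carry_out --commands '[0, 0, 0.005, 0, 0, 0.6, 1, 0, 0, 0.005, 0, 0, 0.6, 1, 0, 0, 0.005, 0, 0, 0.6, 1]'

```text
time_s: 21.12
position: [0.5777, -0.047, 0.2635]
tool_rot: [0.001, 0.981, 0.193, 0.002]
wrist_force: [7.5, -2.8, -1.5]
gripper_width: 0.0134
grasp_force: 30.1
```

```bash
python3 -c "
from h import *
st()"
```

```text
t21.12 p [ 0.5777 -0.047   0.2635] z [ 0.005 -0.001 -1.   ] y [ 0.379 -0.925  0.003] F [ 7.5 -2.8 -1.5] T [-0.35 -1.1   0.27] w0.0134 g30.1 q [-0.29  0.42  1.17  0.    1.55  0.9 ]
```

>>> carry_out --commands '[0, 0, 0.005, 0, 0, 0.6, 1, 0, 0, 0.005, 0, 0, 0.6, 1, 0, 0, 0.005, 0, 0, 0.6, 1]'

```text
time_s: 21.37
position: [0.5778, -0.0471, 0.2632]
tool_rot: [0.001, 0.995, 0.1, 0.002]
wrist_force: [7.5, -3.0, -0.9]
gripper_width: 0.0136
grasp_force: 30.1
```

```bash
python3 -c "
from h import *
st()"
```

```text
t21.37 p [ 0.5778 -0.0471  0.2632] z [ 0.005 -0.002 -1.   ] y [ 0.199 -0.98   0.003] F [ 7.5 -3.  -0.9] T [-0.42 -1.16  0.25] w0.0136 g30.1 q [-0.29  0.42  1.17 -0.    1.55  1.08]
```

>>> carry_out --commands '[0, 0, 0.005, 0, 0, 0.6, 1, 0, 0, 0.005, 0, 0, 0.6, 1, 0, 0, 0.005, 0, 0, 0.6, 1]'

```text
time_s: 21.62
position: [0.5778, -0.0473, 0.2629]
tool_rot: [0.001, 1.0, 0.006, 0.002]
wrist_force: [8.1, -3.0, -1.6]
gripper_width: 0.0135
grasp_force: 30.1
```

```bash
python3 -c "
from h import *
st()"
```

```text
t21.62 p [ 0.5778 -0.0473  0.2629] z [ 0.005 -0.002 -1.   ] y [ 0.012 -1.     0.002] F [ 8.1 -3.  -1.6] T [-0.5  -1.1   0.25] w0.0135 g30.1 q [-0.29  0.42  1.17 -0.    1.55  1.27]
```

>>> carry_out --commands '[0, 0, 0.005, 0, 0, 0.6, 1, 0, 0, 0.005, 0, 0, 0.6, 1, 0, 0, 0.005, 0, 0, 0.6, 1]'

```text
time_s: 21.87
position: [0.5778, -0.0474, 0.2626]
tool_rot: [0.001, 0.996, -0.088, 0.003]
wrist_force: [7.2, -4.4, -0.5]
gripper_width: 0.014
grasp_force: 30.1
```

```bash
python3 -c "
from h import *
st()"
```

```text
t21.87 p [ 0.5778 -0.0474  0.2626] z [ 0.005 -0.002 -1.   ] y [-0.176 -0.984  0.001] F [ 7.2 -4.4 -0.5] T [-0.49 -1.1   0.3 ] w0.0140 g30.1 q [-0.29  0.42  1.17 -0.    1.55  1.46]
```

>>> carry_out --commands '[0, 0, 0.005, 0, 0, 0.6, 1, 0, 0, 0.005, 0, 0, 0.6, 1, 0, 0, 0.005, 0, 0, 0.6, 1]'

```text
time_s: 22.12
position: [0.5777, -0.0475, 0.2623]
tool_rot: [0.001, 0.983, -0.182, 0.003]
wrist_force: [7.0, -4.5, -1.5]
gripper_width: 0.014
grasp_force: 30.1
```

```bash
python3 -c "
from h import *
st()"
```

```text
t22.12 p [ 0.5777 -0.0475  0.2623] z [ 0.005 -0.002 -1.   ] y [-0.357 -0.934  0.   ] F [ 7.  -4.5 -1.5] T [-0.67 -1.04  0.25] w0.0140 g30.1 q [-0.29  0.42  1.17 -0.    1.55  1.65]
```

```bash
cat > s.py <<'E'
from h import *
s=manip.state();print("t%.2f"%s["time_s"],"q6 %.3f"%s["joint_positions"][5],"Tz %.3f"%s["wrist_torque"][2],"j6 %.3f"%s["joint_efforts"][5],"F",s["wrist_force"].round(1),"pz %.4f"%s["position"][2])
E
python3 s.py
```

```text
t22.12 q6 1.650 Tz 0.252 j6 -0.711 F [ 7.  -4.5 -1.5] pz 0.2623
```

>>> carry_out --commands '[0, 0, 0.005, 0, 0, 0.6, 1, 0, 0, 0.005, 0, 0, 0.6, 1]'

```text
time_s: 22.28
position: [0.5777, -0.0476, 0.2621]
tool_rot: [0.001, 0.97, -0.243, 0.003]
wrist_force: [6.7, -4.8, -1.2]
gripper_width: 0.0138
grasp_force: 30.1
```

```bash
python3 s.py
```

```text
t22.28 q6 1.776 Tz 0.282 j6 -0.711 F [ 6.7 -4.8 -1.2] pz 0.2621
```

>>> carry_out --commands '[0, 0, 0.005, 0, 0, 0.6, 1, 0, 0, 0.005, 0, 0, 0.6, 1]'

```text
time_s: 22.45
position: [0.5777, -0.0476, 0.262]
tool_rot: [0.0, 0.953, -0.304, 0.003]
wrist_force: [6.8, -5.3, -1.5]
gripper_width: 0.0135
grasp_force: 30.1
```

```bash
python3 s.py
```

```text
t22.45 q6 1.902 Tz 0.287 j6 -0.712 F [ 6.8 -5.3 -1.5] pz 0.2620
```

>>> carry_out --commands '[0, 0, 0.005, 0, 0, 0.6, 1, 0, 0, 0.005, 0, 0, 0.6, 1]'

```text
time_s: 22.62
position: [0.5776, -0.0477, 0.2618]
tool_rot: [0.0, 0.932, -0.363, 0.003]
wrist_force: [6.0, -4.9, -0.4]
gripper_width: 0.0135
grasp_force: 30.1
```

```bash
python3 s.py
```

```text
t22.62 q6 2.027 Tz 0.311 j6 -0.710 F [ 6.  -4.9 -0.4] pz 0.2618
```

>>> carry_out --commands '[0, 0, 0.005, 0, 0, 0.6, 1, 0, 0, 0.005, 0, 0, 0.6, 1]'

```text
time_s: 22.78
position: [0.5776, -0.0478, 0.2616]
tool_rot: [0.0, 0.907, -0.421, 0.003]
wrist_force: [5.9, -5.2, -1.7]
gripper_width: 0.0132
grasp_force: 30.1
```

```bash
python3 s.py
```

```text
t22.78 q6 2.153 Tz 0.278 j6 -0.694 F [ 5.9 -5.2 -1.7] pz 0.2616
```

>>> carry_out --commands '[0, 0, 0.005, 0, 0, 0.6, 1, 0, 0, 0.005, 0, 0, 0.6, 1]'

```text
time_s: 22.95
position: [0.5775, -0.0478, 0.2615]
tool_rot: [0.0, 0.879, -0.477, 0.003]
wrist_force: [6.5, -5.6, -0.3]
gripper_width: 0.0137
grasp_force: 30.1
```

```bash
python3 s.py
```

```text
t22.95 q6 2.279 Tz 0.323 j6 -0.680 F [ 6.5 -5.6 -0.3] pz 0.2615
```

>>> carry_out --commands '[0, 0, 0.005, 0, 0, 0.6, 1, 0, 0, 0.005, 0, 0, 0.6, 1]'

```text
time_s: 23.12
position: [0.5774, -0.0478, 0.2614]
tool_rot: [0.0, 0.847, -0.531, 0.003]
wrist_force: [5.1, -6.2, 0.1]
gripper_width: 0.0137
grasp_force: 30.1
```

```bash
python3 s.py
```

```text
t23.12 q6 2.404 Tz 0.328 j6 -0.667 F [ 5.1 -6.2  0.1] pz 0.2614
```

j6 effort was flat, then started a clean ramp at q6 of about 2.02, with slope 0.107 N m/rad (0.08 over 0.8 rad), and Tz rises with it. The pads are in contact and about 0.4 rad into the snug zone, so I release the nut and move over the lever.

>>> carry_out --commands '[0, 0, 0, 0, 0, 0, 0.66, 0, 0, 0, 0, 0, 0, 0.66, 0, 0, 0, 0, 0, 0, 0.66, 0, 0, 0, 0, 0, 0, 0.66, 0, 0, -0.5, 0, 0, 0, 0.66, 0, 0, -0.9, 0, 0, 0, 0.66, 0, 0, -0.9, 0, 0, 0, 0.66, 0, 0, -0.9, 0, 0, 0, 0.66, 0, 0, -0.8, 0, 0, 0, 0.66]'

```text
time_s: 23.87
position: [0.5761, -0.0463, 0.3416]
tool_rot: [-0.0, 0.849, -0.529, 0.0]
wrist_force: [-0.0, 0.2, -0.1]
gripper_width: 0.0298
grasp_force: 0.0
```

>>> carry_out --commands '[0, 0, 0, 0, 0, -0.936, 1, 0, 0, 0, 0, 0, -0.936, 1, 0, 0, 0, 0, 0, -0.936, 1, 0, 0, 0, 0, 0, -0.936, 1, 0, 0, 0, 0, 0, -0.936, 1, 0, 0, 0, 0, 0, -0.936, 1, 0, 0, 0, 0, 0, -0.936, 1, 0, 0, 0, 0, 0, -0.936, 1, 0, 0, 0, 0, 0, -0.936, 1, 0, 0, 0, 0, 0, -0.936, 1, 0, 0, 0, 0, 0, -0.936, 1, 0, 0, 0, 0, 0, -0.936, 1, -0.9, 0, 0, 0, 0, 0, 1, -0.9, 0, 0, 0, 0, 0, 1, -0.9, 0, 0, 0, 0, 0, 1, -0.9, 0, 0, 0, 0, 0, 1, -0.9, 0, 0, 0, 0, 0, 1, -0.8, 0, 0, 0, 0, 0, 1, 0, 0, 0, 0, 0, 0, 1]'

```text
time_s: 25.45
position: [0.4685, -0.0526, 0.3411]
tool_rot: [0.0, 1.0, 0.03, 0.0]
wrist_force: [-0.4, -0.4, -0.7]
gripper_width: 0.0005
grasp_force: 0.0
```

Run:
```python
from h import *
st()
p,d=manip.camera("side");cv2.imwrite("pics/side4.png",cv2.resize(p[150:310,260:420],None,fx=3.7,fy=3.7))
P=cloud("side",d);hsv=cv2.cvtColor(p,cv2.COLOR_BGR2HSV)
m=((hsv[...,0]<5)|(hsv[...,0]>174))&(hsv[...,1]>150)&(abs(P[...,0]-.49)<.08)&(abs(P[...,1]+.05)<.05)&(P[...,2]>.2)
q=P[m];print(len(q),q.mean(0).round(4),q.min(0).round(3),q.max(0).round(3))
```

```text
t25.45 p [ 0.4685 -0.0526  0.3411] z [ 0. -0. -1.] y [ 0.06  -0.998  0.   ] F [-0.4 -0.4 -0.7] T [ 0.05 -0.01  0.03] w0.0005 g0.0 q [-0.36  0.18  1.29 -0.    1.67  1.15]
213 [ 0.4885 -0.0449  0.2856] [ 0.455 -0.061  0.262] [ 0.524 -0.035  0.306]
```

View pics/side4.png

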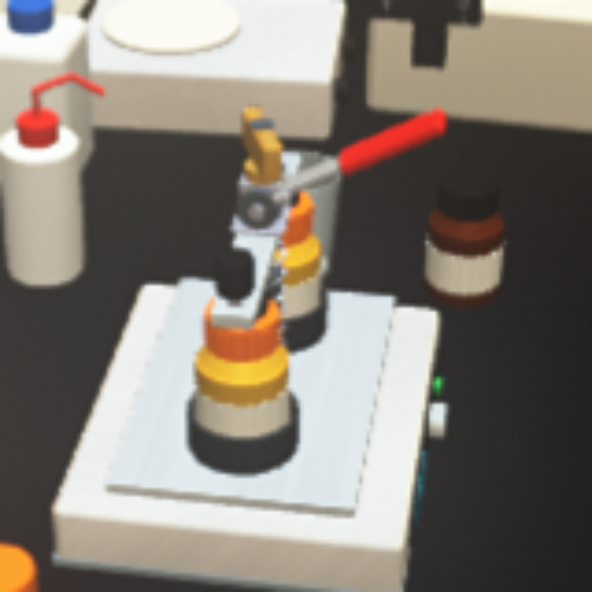

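>>> carry_out --commands '[0.1, 0, 0.6, 0, 0, 0, 1, 0, 0, 0.8, 0, 0, 0, 1, 0, 0, 0.4, 0, 0, 0, 1, 0, 0, 0.2, 0, 0, 0, 1, 0, 0, 0, 0, 0, 0, 1]'

```text
time_s: 25.92
position: [0.4728, -0.0527, 0.3]
tool_rot: [-0.0, 1.0, 0.03, -0.0]
wrist_force: [1.5, -0.2, 0.9]
gripper_width: 0.0002
grasp_force: 0.6
```

>>> carry_out --commands '[-0.2, 0, 0.37, 0, 0, 0, 1, -0.2, 0, 0.37, 0, 0, 0, 1, -0.2, 0, 0.37, 0, 0, 0, 1, 0, 0, 0, 0, 0, 0, 1]'

```text
time_s: 26.25
position: [0.4603, -0.0534, 0.2778]
tool_rot: [-0.0, 1.0, 0.03, 0.0]
wrist_force: [1.9, 0.1, 2.2]
gripper_width: 0.0005
grasp_force: 1.1
```

>>> carry_out --commands '[-0.12, 0, 0.36, 0, 0, 0, 1, -0.12, 0, 0.36, 0, 0, 0, 1, -0.12, 0, 0.36, 0, 0, 0, 1, -0.08, 0, 0.37, 0, 0, 0, 1, -0.08, 0, 0.37, 0, 0, 0, 1, -0.08, 0, 0.37, 0, 0, 0, 1, 0.01, 0, 0.38, 0, 0, 0, 1, 0.02, 0, 0.38, 0, 0, 0, 1, 0.02, 0, 0.38, 0, 0, 0, 1]'

```text
time_s: 27.0
position: [0.4494, -0.0541, 0.2107]
tool_rot: [-0.0, 1.0, 0.03, -0.0]
wrist_force: [1.8, 0.4, 3.7]
gripper_width: 0.0006
grasp_force: 1.8
```

```bash
python3 s.py
```

```text
t27.00 q6 1.128 Tz -0.026 j6 -0.008 F [1.8 0.4 3.7] pz 0.2107
```

>>> carry_out --commands '[0.08, 0, 0.37, 0, 0, 0, 1, 0.08, 0, 0.37, 0, 0, 0, 1, 0.08, 0, 0.37, 0, 0, 0, 1, 0.14, 0, 0.35, 0, 0, 0, 1, 0.14, 0, 0.35, 0, 0, 0, 1, 0.14, 0, 0.35, 0, 0, 0, 1, 0, 0, 0, 0, 0, 0, 1]'

```text
time_s: 27.58
position: [0.4623, -0.053, 0.1666]
tool_rot: [-0.001, 1.0, 0.03, -0.001]
wrist_force: [-0.7, 0.1, -0.1]
gripper_width: 0.0005
grasp_force: 0.0
```

```bash
python3 s.py
```

```text
t27.58 q6 1.141 Tz 0.045 j6 0.037 F [-0.7  0.1 -0.1] pz 0.1666
```

>>> carry_out --commands '[0.15, 0, 0.2, 0, 0, 0, 1, 0.15, 0, 0.2, 0, 0, 0, 1, 0.1, 0, 0.1, 0, 0, 0, 1, 0, 0, 0, 0, 0, 0, 1]'

```text
time_s: 27.92
position: [0.4708, -0.0528, 0.1579]
tool_rot: [-0.0, 1.0, 0.03, -0.0]
wrist_force: [-0.7, 0.7, 1.2]
gripper_width: 0.0005
grasp_force: 0.0
```

>>> carry_out --commands '[0.1, 0, 0.15, 0, 0, 0, 1, 0, 0, 0, 0, 0, 0, 1]'

```text
time_s: 28.08
position: [0.4726, -0.0528, 0.1554]
tool_rot: [0.0, 1.0, 0.03, -0.0]
wrist_force: [-2.8, -0.1, 5.8]
gripper_width: 0.0004
grasp_force: 3.1
```

>>> carry_out --commands '[0, 0, 0.12, 0, 0, 0, 1, 0, 0, 0, 0, 0, 0, 1, 0, 0, 0, 0, 0, 0, 1]'

```text
time_s: 28.33
position: [0.4731, -0.0529, 0.1541]
tool_rot: [0.0, 1.0, 0.03, 0.001]
wrist_force: [-3.6, 1.3, 10.1]
gripper_width: 0.0006
grasp_force: 4.8
```

```bash
python3 s.py
```

```text
t28.33 q6 1.150 Tz 0.022 j6 0.009 F [-3.6  1.3 10.1] pz 0.1541
```

>>> carry_out --commands '[0.03, 0, 0.15, 0, 0, 0, 1, 0, 0, 0.15, 0, 0, 0, 1, 0, 0, 0, 0, 0, 0, 1]'

```text
time_s: 28.58
position: [0.4747, -0.0532, 0.1495]
tool_rot: [0.001, 1.0, 0.03, 0.003]
wrist_force: [-5.2, 0.5, 24.2]
gripper_width: 0.0008
grasp_force: 10.8
```

>>> carry_out --commands '[0, 0, -0.5, 0, 0, 0, 1, -1, 0, -0.5, 0, 0, 0, 1, -1, 0, -1, 0, 0, 0, 1, -1, 0, -1, 0, 0, 0, 1, -1, 0, -1, 0, 0, 0, 1, 0, 0, -1, 0, 0, 0, 1, 0, 0, -1, 0, 0, 0, 1, 0, 0, -1, 0, 0, 0, 1, 0, 0, -1, 0, 0, 0, 1]'

```text
time_s: 29.33
position: [0.3931, -0.0574, 0.3082]
tool_rot: [0.0, 1.0, 0.03, 0.0]
wrist_force: [0.9, 0.3, -0.2]
gripper_width: 0.0006
grasp_force: 0.0
```

Run:
```python
from h import *
st()
p,d=manip.camera("side");t,dt=manip.camera("top")
cv2.imwrite("pics/side5.png",cv2.resize(np.hstack([p[150:310,260:420],t[170:330,270:430]]),None,fx=2.5,fy=2.5))
for n,p,d in(("side",p,d),("top",t,dt)):
    P=cloud(n,d);hsv=cv2.cvtColor(p,cv2.COLOR_BGR2HSV)
    m=((hsv[...,0]<5)|(hsv[...,0]>174))&(hsv[...,1]>150)&(abs(P[...,0]-.5)<.08)&(abs(P[...,1]+.05)<.05)&(P[...,2]>.1)
    q=P[m];a=np.linalg.svd(q-q.mean(0),full_matrices=False)[2][0];print(n,len(q),q.mean(0).round(4),q.min(0).round(3),q.max(0).round(3),"elev",np.degrees(np.arcsin(abs(a[2]))).round(1))
    b=(P[...,2]>.19)&(P[...,2]<.222)&(abs(P[...,0]-.573)<.012)&(abs(P[...,1]-.0)<.025)&(hsv[...,1]<80);print("bar z",np.median(P[b][:,2]))
```

```text
t29.33 p [ 0.3931 -0.0574  0.3082] z [ 0.001 -0.    -1.   ] y [ 0.06  -0.998  0.   ] F [ 0.9  0.3 -0.2] T [ 0.02 -0.02  0.  ] w0.0006 g0.0 q [-0.45  0.06  1.53  0.    1.56  1.07]
side 181 [ 0.4986 -0.0448  0.17  ] [ 0.469 -0.063  0.144] [ 0.527 -0.034  0.195] elev 39.5
bar z 0.20957041370537222
top 216 [ 0.4988 -0.0519  0.1703] [ 0.471 -0.064  0.14 ] [ 0.526 -0.041  0.197] elev 40.3
bar z 0.20662493899229484
```

View pics/side5.png

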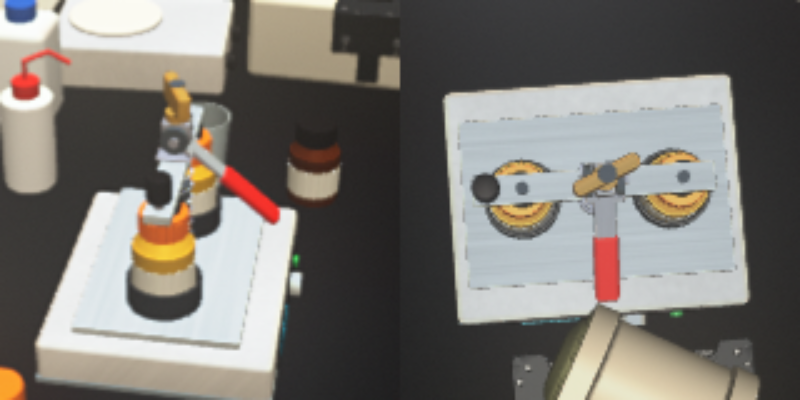

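Side and top views show the lever at 40 degrees below level, the bar over both caps at its stop, both bottles upright, and the arm clear.

```bash
python3 -c "
from plant import manip
print(manip.hand_in())"
```

```text
the job is handed in; nothing more can be done
None
```

I loaded the bottle, swung the bar to its stop, snugged the nut about 0.4 rad past first pad contact (judged from joint effort), and pressed the lever home to 40° below level; I handed the job in at about 29 s, with no verdict returned.

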